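Fit the belt pulley to the conveyor gearmotor's keyed shaft

TASK

Fit the toothed belt pulley, boss upwards, onto the upright keyed shaft of the conveyor gearmotor: lower it gently over the shaft end, turn it until its keyway drops over the key, slide it down until it is fully home on the shaft's shoulder, and let go of it there. Never force or drop it on the shaft, and leave the hex key, the bottle and the hammer where they are.

Things in the scene. Friction and masses are not known exactly. Their poses are not given: they have to be found in the camera images.
- pulley_mid (a point): Loose steel toothed belt pulley, boss up, 0.45-0.65 kg, 52 mm tall. Its bore, 26 mm in diameter, runs right through and is widened on one side over the full height by a keyway 9 mm wide that reaches 16.8 mm from the axis. Point on its axis half-way up (26 mm above its underside); z up out of the boss, x through the middle of the keyway.
- boss_mid (a point): Middle of the pulley's smooth round boss (44 mm in diameter, 20 mm tall, the pulley's upper part), on its axis, 16 mm above pulley_mid, same axes; a good place to grip. Below the boss is the toothed rim between two dark flanges, 60 mm in diameter, 32 mm tall. A red paint mark on the boss's top face shows the keyway's side.
- drive: Worm gearmotor fixed to the bench: pale gearbox with upright steel shaft; grey ribbed motor on its -y side, 171 mm high. Origin on the bench under the shaft's axis, z up. The worm gear holds the shaft still. Its key has no pose here: it faces anywhere within 0.75 rad either side of this body's +x. The contact forces between pulley and drive, added up, must stay below 60 N; a 10 N press is plenty.
- shaft_end (a point): Centre of the shaft's top face, 54 mm above the shoulder (184 mm above the bench). Shaft 25 mm in diameter, its top 4 mm chamfered to 19 mm. The topmost 10 mm has no key: a pulley lowered here slides over these 10 mm, then rests on the key's upper end until its keyway faces the key to within about 2 degrees. z up, axes as drive.
- shoulder (a point): Centre of the shaft's shoulder, a collar 36 mm in diameter on the shaft's axis, 130 mm above the bench; axes as drive. A brass key, 8 mm wide, stands 3 mm out of the shaft (15.5 mm from the axis) from 4 to 44 mm above this point. When the pulley is fully home its underside lies on the shoulder and the shaft end stands 2 mm out of the boss.
- hex_key_mid (a point): Dark L-shaped hex key, 110 mm long, 6 mm thick, lying loose on the bench; point at the middle of its long leg, which lies along its y. Not part of the job.
- bottle_mid (a point): Closed amber glass bottle, 56 mm in diameter, 130 mm tall, standing loose; point half-way up. Not part of the job.
- hammer_mid (a point): Hammer with a wooden handle, 260 mm long, lying loose on the bench along its x, steel head at +x; point at the middle of its length. Not part of the job.
Things that resemble listed ones, but are neither listed nor needed, are in the scene too. What is shaped like the part that bears pulley_mid but orange is not meant.

How it is judged:
At the end, for the whole second after the job is handed in: The pulley sits boss up on the shaft with its underside within 2.5 mm of the shoulder, its axis within 3 mm of the shaft's and within 0.05 rad of upright, released and at rest (z of pulley_mid in the frame of shoulder between 0.0235 and 0.0285 m and horizontal distance between pulley_mid and shoulder below 0.003 m and angle between pulley_mid's own z axis and vertical below 0.05 rad and linear speed of pulley below 0.02 m/s); the robot touches nothing.
It fails at once if the pulley is forced or dropped onto the shaft or gearmotor (their contact forces add up to more than 60 N) (contact force between pulley and drive above 60 N).
It fails at once if the hex key is moved more than 15 mm (distance of hex_key_mid from where it was at the start of the episode above 0.015 m).
It fails at once if the bottle is moved more than 15 mm (distance of bottle_mid from where it was at the start of the episode above 0.015 m).
It fails at once if the hammer is moved more than 15 mm (distance of hammer_mid from where it was at the start of the episode above 0.015 m).
It also fails if it takes over 58 s, if anything falls off the work surface, if the arm or the gripper's body presses on something with over 40 N, if the wrist force passes 120 N, or if a joint passes its speed limit or range.

ROBOT

A 6-joint arm with a two-finger parallel gripper is mounted at the origin on the work surface. World frame = base frame: x ahead of the robot, y to its left, z up, the work surface at z = 0. Lengths are in m, angles in rad, forces in N, time in s.
With the tool pointing down it reaches from about 0.3 to 0.775 m from the base axis. Payload 14.6 kg.
Tool frame: the origin (TCP) lies on the centre line of the jaws, within the pads' length; the fingertips stand 19 mm ahead of it and the grasp point (between the pads) is the TCP (ctrl.tip_reach is the distance from the TCP to the fingertips, in m); x points along the fingers, y is the direction in which the jaws open and shut, and the axes are right-handed (so a half turn about x gives the same grasp; the last joint's range is limited). The gripper opens to 94 mm and grips with 3 to 60 N. Pads are 16 mm wide; open, the fingers measure 119 mm over their backs; the gripper's body (75 mm by 177 mm) begins 78 mm behind the grasp point.
Start: joints at [-1.234, 0.3, 1.521, -0, 1.321, -0.067], TCP at [0.216, -0.506, 0.224] pointing down, gripper open.
Joint ranges: [-3.03, 3.03], [-0.79, 2.21], [0.23, 2.52], [-1.04, 4.18], [0, 3.07], [-2.55, 2.55]. Speed limits (rad/s): [2.22, 2.22, 2.57, 3.14, 3.14, 3.14].

INTERFACE

Orientations are given as [roll, pitch, yaw] about the fixed x, y, z axes, in that order (R = Rz(yaw) Ry(pitch) Rx(roll)).
In Python, from station import ctrl, optics, models gives the robot as it stands. The module is installed in compiled form; this text tells all that it offers.
- The arm moves only by the tool arm_command, never from a script. Its argument "deltas" is a list of rows, each an object with "translation": the shift along the tool's x, y, z in units of 25 mm (1.0 is 25 mm), a list of three; "turn": the turn, a rotation vector about the tool's x, y, z in units of 5 degrees (1.0 is 5 degrees), a list of three. In form: [{"translation": [x, y, z], "turn": [rx, ry, rz]}, ...]. A call has 1 to 12 rows; each row is the pose to reach, as a shift and turn from the pose commanded when the call began, along the tool's axes at that moment; what a row does not reach only later rows make up. A row lasts 1/12 s, in which the tool goes at most 41.7 mm and 7.16 degrees, less where a joint would pass 70% of its speed; a pose out of reach is approached as far as the arm can. A call with a gripper value outside its range is refused whole. "gripper" is the finger opening in mm, from 0 to 94, set as the call begins (left out, the last holds). The fingers move at their own pace and stop on an object; "force" is the grip in N (left out, the last holds). Time passes only in rows, so rows that repeat a pose let the fingers close. It gives the time, the measured TCP pose, the force and the opening at its end, in the units of the state.
- ctrl.get_obs(): the state, without advancing time (a new reading comes with each control period).
- optics.camera(name): name is "scene" or "top" or "wrist"; returns the picture (420x560x3 uint8, red, green, blue); there is no depth.
- optics.get_calibration(name): a dict with "K" (3x3 intrinsics, pixels), "k1" (the pictures are not rectified: a ray, as slopes to the right and down, at radius r is drawn at 1 + k1 r^2 times it, then the intrinsics apply), "origin" and "orientation" of the camera in the world. Camera axes: x right, y down, z forward; pixel columns grow to the right and rows downward; lengths in m; the calibration is good to about 2 mm. A picture is of the moment at which its call begins: read the wrist's pose just before it. get_calibration takes no time and is no camera call; for the wrist camera it gives the pose at the moment of the call.
- ctrl.hand_in(): hands the job in, once; it reports no verdict.
Trained networks look in the newest picture that a camera, given by its name, has taken for a name from the list of things; names that differ only in an ending like _2 or _b are one class to them, and where a whole thing is asked for, a point or a joint stands for the part that bears it (a point fixed in the world has none). Each returns a list of dicts, best first, with "score" (0 to 1); they miss things now and then, are a little off and sometimes report something else, mostly with a low value. They report only what shows in the picture. A call takes as long as a camera call. They do not tell look-alikes from the thing itself.
- models.look_for(target, camera): "box" ([left, top, right, bottom] in pixels, round what is visible of it).
- models.cut_out(target, camera): "pixels" (420x560 bool, what is visible of it) and "box" ([left, top, right, bottom] in pixels, round what is visible of it).
- models.mark_of(target, camera): "at" ([column, row] in pixels: a listed point, or the origin of a listed thing).
The state is a dict: "time_s": time; "qpos": joint angles; "joint_vel": joint speeds; "tau": joint torques, N m; "ee_pos": TCP position; "eef_rot": TCP orientation; "force": force on the tool from outside, world axes, zero at the start; "moment": the same for the moment, N m; "grip_width": finger opening in m.
Only numpy, scipy, OpenCV 4.12 (cv2) and the standard library are available. Lean on these libraries where they do the work, as an engineer would, in place of code of your own. Each camera call takes 0.05 s, during which the arm holds its last target.

## Working session

There is one attempt and no reset: what is moved stays moved. The work goes in short steps, Python scripts to look and compute and a tool call to move; the robot and the scene stay as the last step left them, time stands still between calls to the robot, and variables do not carry over. Pictures are saved under pics/ and viewed, and the job is handed in when it is done.

Besides the shell and the picture viewer there is one more tool, called after "Call:" as a command line: name --argument value ..., lists and objects as JSON in quotes. arm_command: Moves the arm, as the interface text tells. Its arguments: {"type":"object","properties":{"deltas":{"type":"array"},"gripper":{"type":"number"},"force":{"type":"number"}},"required":["deltas"]}

```bash
mkdir -p pics; cat > h.py <<'E'
import numpy as np, cv2
from scipy.spatial.transform import Rotation as R
from station import ctrl, optics, models
def shot(n,f):
    im=optics.camera(n); cv2.imwrite('pics/'+f,im[:,:,::-1]); return im
def cam(n):
    c=optics.get_calibration(n); o=np.array(c['orientation'])
    M=o if o.shape==(3,3) else R.from_euler('xyz',o).as_matrix()
    return np.array(c['K']),c['k1'],np.array(c['origin']),M
def ray(n,px,c=None):
    K,k1,o,M=c or cam(n)
    d=np.array([(px[0]-K[0,2])/K[0,0],(px[1]-K[1,2])/K[1,1]])
    u=d.copy()
    for _ in range(20): u=d/(1+k1*(u@u))
    v=M@np.array([u[0],u[1],1]); return o,v
def atz(n,px,z,c=None):
    o,v=ray(n,px,c); return o+v*(z-o[2])/v[2]
def proj(n,P,c=None):
    K,k1,o,M=c or cam(n); p=M.T@(np.array(P)-o); u=p[:2]/p[2]; u=u*(1+k1*(u@u))
    return np.array([K[0,0]*u[0]+K[0,2],K[1,1]*u[1]+K[1,2]])
E
python3 - <<'E'
from h import *
for n in ['scene','top','wrist']:
    shot(n,n+'0.png'); c=optics.get_calibration(n); print(n,c)
    if n!='wrist':
      for t in ['pulley_mid','boss_mid','shaft_end','shoulder','bottle_mid','hammer_mid','hex_key_mid']:
        print(t,[(np.round(d['at']),round(d['score'],2)) for d in models.mark_of(t,n)][:3])
print(ctrl.get_obs())
E
```

```text
scene {'K': array([[490.03718586,   0.        , 283.46721386],
       [  0.        , 490.03718586, 208.84484954],
       [  0.        ,   0.        ,   1.        ]]), 'k1': -0.12695848791211692, 'origin': array([1.02426744, 0.63248691, 0.79511988]), 'orientation': array([-2.32711113,  0.00717995,  2.27341087])}
pulley_mid [(array([290., 275.]), 0.92), (array([392., 244.]), 0.92), (array([350., 264.]), 0.72)]
boss_mid [(array([393., 240.]), 0.96), (array([285., 267.]), 0.76), (array([351., 261.]), 0.75)]
shaft_end [(array([142., 142.]), 0.95)]
shoulder [(array([149., 161.]), 0.64)]
bottle_mid [(array([225., 273.]), 0.87)]
hammer_mid [(array([392., 315.]), 0.77)]
hex_key_mid [(array([262., 242.]), 0.45)]
top {'K': array([[412.29098916,   0.        , 276.82545318],
       [  0.        , 412.29098916, 216.59753021],
       [  0.        ,   0.        ,   1.        ]]), 'k1': -0.008341300396438787, 'origin': array([0.41175103, 0.1646073 , 0.95201058]), 'orientation': array([-3.03086703, -0.0119803 , -1.55469147])}
pulley_mid [(array([242., 205.]), 0.87), (array([186., 290.]), 0.84), (array
[... 622 characters left out ...]
rray([ 2.85109570e+00,  1.28338654e-03, -1.16591078e+00])}
{'time_s': 0.85, 'qpos': array([-1.23360242e+00,  2.99887338e-01,  1.52101197e+00,  2.33082049e-06,
        1.32072886e+00, -6.65767699e-02]), 'joint_vel': array([ 0.0004638 ,  0.00024977,  0.00024373, -0.00053128, -0.00051207,
       -0.00067739]), 'tau': array([ 1.26686791e-03, -5.31646621e+01, -3.52909505e+01,  7.08707445e-02,
        2.13531550e-02, -3.96716644e-06]), 'ee_pos': array([ 0.2160911 , -0.50574773,  0.22444746]), 'eef_rot': array([-1.70087307,  1.57076074,  1.84448969]), 'force': array([-1.42575006,  0.68068678, -0.48652419]), 'moment': array([-0.01495529,  0.02330162, -0.00833607]), 'grip_width': 0.09391367452350088}
```

View pics/scene0.png

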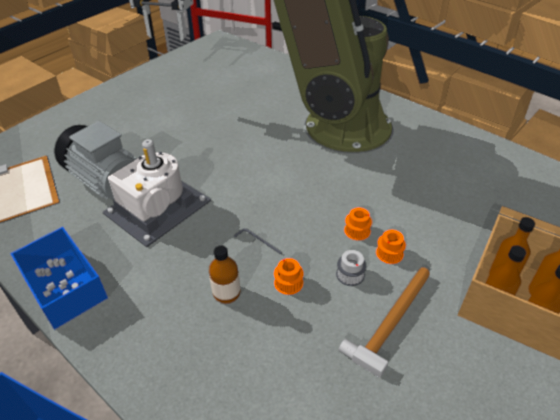

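View pics/top0.png

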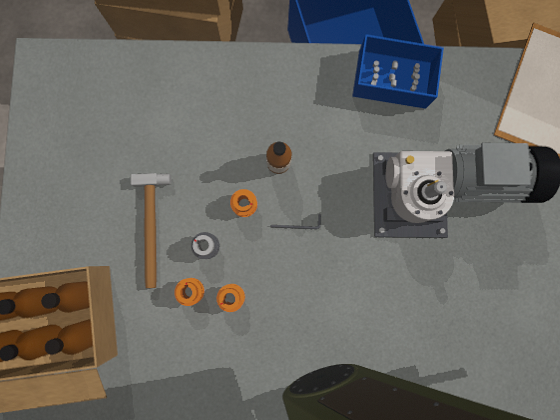

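View pics/wrist0.png

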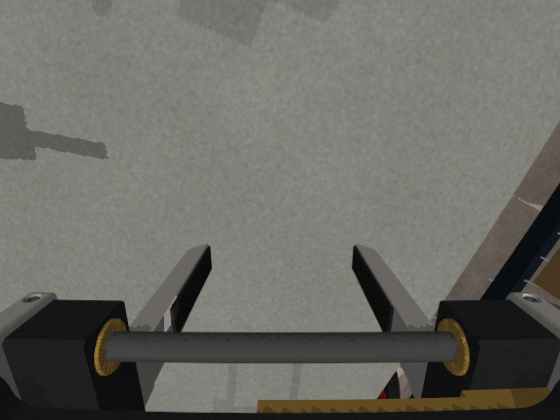

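```bash
python3 - <<'E'
from h import *
t=cv2.imread('pics/top0.png'); s=cv2.imread('pics/scene0.png')
def crop(im,x,y,w,h,k): return cv2.resize(im[y:y+h,x:x+w],None,fx=k,fy=k,interpolation=cv2.INTER_CUBIC)
a=crop(t,180,222,48,48,8); b=crop(t,408,164,48,48,8)
c=crop(s,326,240,48,48,8);d=crop(s,124,132,48,48,8)
cv2.imwrite('pics/c1.png',cv2.resize(np.vstack([np.hstack([a,b]),np.hstack([c,d])]),(600,600)))
for z in (0.052,): print(atz('top',(205.5,243),z))
print(atz('top',(432,187),.184),atz('scene',(151,143),.184),atz('scene',(351,258),.052))
E
```

```text
[0.45144622 0.30977876 0.052     ]
[ 0.55901449 -0.13719592  0.184     ] [ 0.55779562 -0.14250241  0.184     ] [0.44944594 0.31588311 0.052     ]
```

View pics/c1.png

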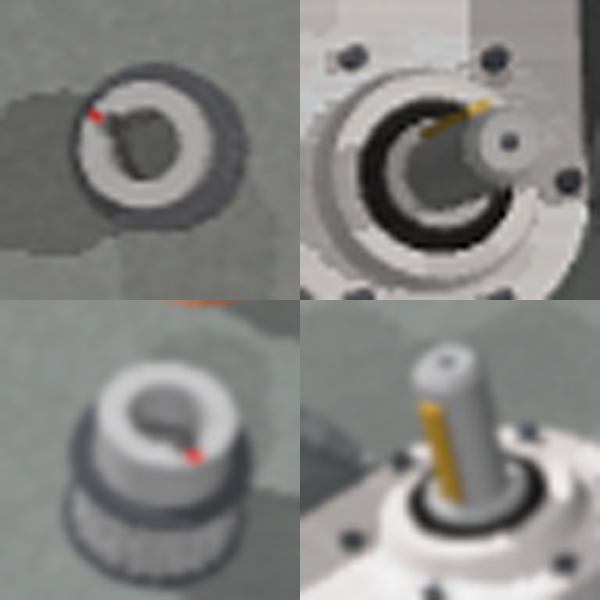

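```bash
python3 - <<'E'
from h import *
c=atz('top',(203.2,245),.052);m=atz('top',(195.2,240.6),.052)
c2=atz('scene',(352.9,256),.052);m2=atz('scene',(326+194/6.25,240+157/6.25),.052)
for a,b in((c,m),(c2,m2)): print(a,b,np.linalg.norm(b-a),np.degrees(np.arctan2(*(b-a)[1::-1])))
e1=atz('top',(441.3,186.7),.184);e2=atz('scene',(147.5,141.9),.184);print(e1,e2)
# key top middle in scene/ bottoms
for az in range(-50,51,10):
    a=np.radians(az); u=np.array([np.cos(a),np.sin(a),0]);e=(e1+e2)/2
    print(az,[np.round(proj(n,e+u*.0155-[0,0,dz]),1) for n in('top','scene') for dz in(.01,.05)])
o=ctrl.get_obs();Rt=R.from_euler('xyz',o['eef_rot']).as_matrix();print(Rt)
E
```

```text
[0.44701603 0.31462295 0.052     ] [0.45628879 0.33235935 0.052     ] 0.020014094433140096 62.399000608833404
[0.4426213  0.31580328 0.052     ] [0.45714614 0.33571534 0.052     ] 0.024646729634108897 53.89114533725675
[ 0.55992807 -0.15501834  0.184     ] [ 0.56008998 -0.15184602  0.184     ]
-50 [array([444.3, 182.6]), array([436.1, 186.4]), array([141. , 145.5]), array([144.5, 160. ])]
-40 [array([443.3, 181.6]), array([435.2, 185.5]), array([140.8, 146.2]), array([144.4, 160.7])]
-30 [array([442.2, 180.8]), array([434.1, 184.7]), array([140.9, 146.9]), array([144.4, 161.4])]
-20 [array([440.9, 180.2]), array([432.8, 184.1]), array([141.2, 147.6]), array([144.7, 162.1])]
-10 [array([439.5, 179.8]), array([431.6, 183.7]), array([141.6, 148.1]), array([145.2, 162.7])]
0 [array([438.1, 179.7]), array([430.2, 183.6]), array([142.3, 148.7]), array([145.8, 163.2])]
10 [array([436.8, 179.8]), array([428.9, 183.7]), array([143.1, 149.1]), array([146.7, 163.7])]
20 [array([435.4, 180.1]), array([427.6, 184. ]), array([144.1, 149.4]), array([147.6, 164. ])]
30 [array([434.2, 180.7]), array([426.5, 184.5]), array([145.2, 149.6]), array([148.7, 164.2])]
40 [array([433.1, 181.4]), array([425.4, 185.3]), array([146.4, 149.6]), array([149.9, 164.2])]
50 [array([432.1, 182.4]), array([424.5, 186.2]), array([147.7, 149.5]), array([151.1, 164.1])]
[[-9.61897838e-06  3.92888059e-01 -9.19586305e-01]
 [ 3.42631280e-05 -9.19586305e-01 -3.92888059e-01]
 [-9.99999999e-01 -3.52870851e-05 -4.61609308e-06]]
```

```bash
cat >> h.py <<'E'
def Rdown(yaw): # tool y at world yaw deg, x down
    a=np.radians(yaw); x=np.array([0,0,-1.]);y=np.array([np.cos(a),np.sin(a),0]);return np.stack([x,y,np.cross(x,y)],1)
def delta(P,yaw,o=None):
    o=o or ctrl.get_obs(); Rt=R.from_euler('xyz',o['eef_rot']).as_matrix()
    print('T',np.round(Rt.T@(np.array(P)-o['ee_pos'])/.025,3),'turn',np.round(np.degrees(R.from_matrix(Rt.T@Rdown(yaw)).as_rotvec())/5,3))
E
python3 -c "
from h import *
delta((.56,-.2,.31),0)"
```

```text
T [ -3.422  -5.842 -17.455] turn [-13.373  -0.      0.   ]
```

Call:
arm_command --deltas '[{"translation":[-3.4,0,0],"turn":[0,0,0]},{"translation":[-3.4,0,0],"turn":[0,0,0]},{"translation":[-3.4,0,0],"turn":[0,0,0]},{"translation":[-3.4,-5.85,-17.45],"turn":[-13.4,0,0]},{"translation":[-3.4,-5.85,-17.45],"turn":[-13.4,0,0]},{"translation":[-3.4,-5.85,-17.45],"turn":[-13.4,0,0]},{"translation":[-3.4,-5.85,-17.45],"turn":[-13.4,0,0]},{"translation":[-3.4,-5.85,-17.45],"turn":[-13.4,0,0]},{"translation":[-3.4,-5.85,-17.45],"turn":[-13.4,0,0]},{"translation":[-3.4,-5.85,-17.45],"turn":[-13.4,0,0]},{"translation":[-3.4,-5.85,-17.45],"turn":[-13.4,0,0]},{"translation":[-3.4,-5.85,-17.45],"turn":[-13.4,0,0]}]'

```text
time_s: 1.85
ee_pos: [0.4975, -0.2547, 0.3096]
eef_rot: [1.043, 1.57, -0.564]
force: [1.1, -0.1, -0.1]
grip_width: 0.094
```

```bash
python3 -c "
from h import *
delta((.56,-.2,.31),0)"
```

```text
T [-0.017  2.42  -2.277] turn [-0.41   0.004 -0.006]
```

Call:
arm_command --deltas '[{"translation":[0,2.4,-2.3],"turn":[-0.4,0,0]},{"translation":[0,2.4,-2.3],"turn":[-0.4,0,0]},{"translation":[0,2.4,-2.3],"turn":[-0.4,0,0]},{"translation":[0,2.4,-2.3],"turn":[-0.4,0,0]},{"translation":[0,2.4,-2.3],"turn":[-0.4,0,0]}]'

```text
time_s: 2.27
ee_pos: [0.5583, -0.2018, 0.3092]
eef_rot: [-1.131, 1.571, -2.709]
force: [0.7, -1.2, 0.6]
grip_width: 0.0943
```

```bash
python3 - <<'E'
from h import *
print(ctrl.get_obs()['ee_pos']); delta((.56,-.2,.31),0)
c=cam('wrist'); im=shot('wrist','w1.png'); print(c)
for t in ['shaft_end','shoulder','drive']: print([(d['at'],d['score']) for d in models.mark_of(t,'wrist')])
e=proj('wrist',(.56,-.1535,.184),c); print(e)
x,y=map(int,e); cv2.imwrite('pics/w1c.png',cv2.resize(im[y-35:y+65,x-50:x+50,::-1],None,fx=6,fy=6,interpolation=cv2.INTER_CUBIC)); print(x-50,y-35)
E
```

```text
[ 0.55833414 -0.20179457  0.30924518]
T [-0.03   0.066 -0.072] turn [-0.08   0.001  0.003]
(array([[295.08207482,   0.        , 281.36881373],
       [  0.        , 295.08207482, 213.0717944 ],
       [  0.        ,   0.        ,   1.        ]]), -0.035054820927013196, array([ 0.5592056 , -0.11732837,  0.46922416]), array([[ 9.99982552e-01, -5.41158828e-03, -2.36844328e-03],
       [-5.86250958e-03, -9.58375433e-01, -2.85450803e-01],
       [-7.25115631e-04,  2.85459708e-01, -9.58390437e-01]]))
[([283.9, 163.9], 0.98)]
[([283.8, 161.0], 0.7)]
[([281.6, 148.4], 0.67)]
[282.62963934 164.48037036]
232 129
```

View pics/w1c.png

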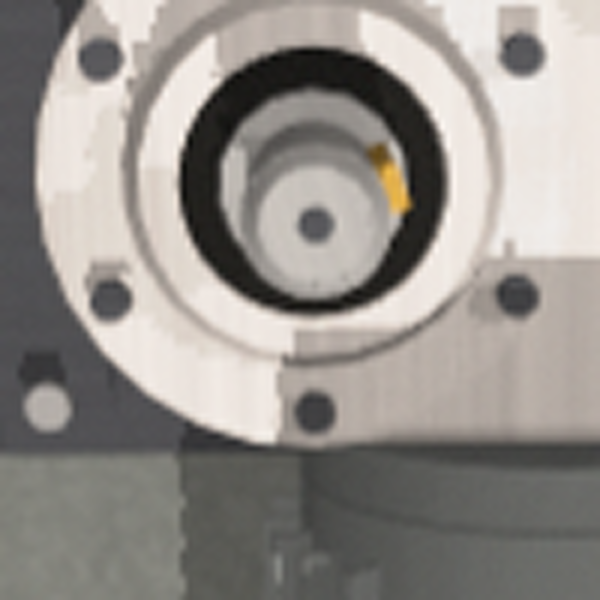

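View pics/w1.png

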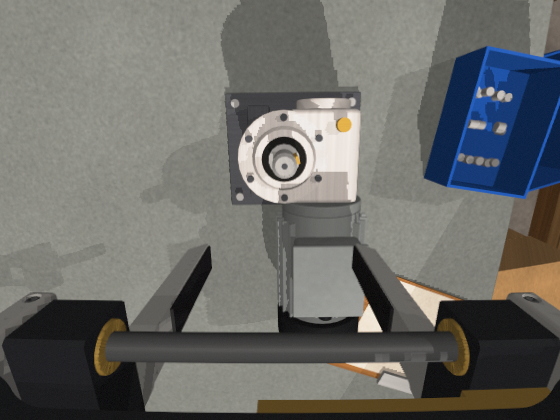

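```bash
cat > keyfit.py <<'E'
from h import *
def keyfit(im,c,px,n='wrist',S=8):
    e=atz(n,px,.184,c); print('shaft end',e)
    f=im.astype(int); m=((f[...,0]>f[...,2]+60)&(f[...,0]>120)).astype(np.uint8)
    x,y=map(int,px); w=30; m=m[y-w:y+w,x-w:x+w]; m=cv2.resize(im[y-w:y+w,x-w:x+w],None,fx=S,fy=S,interpolation=cv2.INTER_CUBIC).astype(int)
    m=((m[...,0]-m[...,2])>50).astype(np.uint8)
    P=lambda X:((np.array([proj(n,p,c) for p in X])-[x-w,y-w]+.5)*S-.5)
    th=np.linspace(0,2*np.pi,60)
    sh=np.array([[r*np.cos(t),r*np.sin(t),z] for r,z in((9.5,0),(12.5,-4),(12.5,-54)) for t in th])/1000+e
    sm=np.zeros_like(m); cv2.fillConvexPoly(sm,cv2.convexHull(P(sh).astype(np.float32)).astype(np.int32),1)
    res=[]
    for az in np.arange(-45,46,1.):
        a=np.radians(az); u=np.array([np.cos(a),np.sin(a),0]);v=np.array([-u[1],u[0],0])
        kp=[e+u*r+v*t+np.array([0,0,z]) for r in(.0115,.0155) for t in(-.004,.004) for z in(-.01,-.05)]
        km=np.zeros_like(m); cv2.fillConvexPoly(km,cv2.convexHull(P(kp).astype(np.float32)).astype(np.int32),1)
        # shaft above key top occludes; body occludes far-side
        km2=km&(1-sm) 
        M=cv2.moments(m);K=cv2.moments(km2,True)
        res.append(((km2&m).sum()/max(1,(km2|m).sum()),az,(K['m10']/(K['m00']+1e-9)-M['m10']/M['m00'])/S,(K['m01']/(K['m00']+1e-9)-M['m01']/M['m00'])/S))
    res.sort(reverse=True); print(m.sum()/S/S); print(np.round(res[:6],2)); return e
E
python3 - <<'E'
from keyfit import *
im=cv2.imread('pics/w1.png')[:,:,::-1]; c=cam('wrist')
keyfit(im,c,(284.2,166.0))
keyfit(im,c,(283.9,164.9))
E
```

```text
shaft end [ 0.56130058 -0.15581224  0.184     ]
41.296875
[[ 0.78 18.   -0.05 -0.47]
 [ 0.78 17.   -0.   -0.33]
 [ 0.77 16.    0.07 -0.12]
 [ 0.76 19.   -0.16 -0.71]
 [ 0.76 15.    0.14  0.09]
 [ 0.74 20.   -0.23 -0.92]]
shaft end [ 0.56101658 -0.15475133  0.184     ]
41.296875
[[ 0.76 13.    0.02 -0.49]
 [ 0.75 12.    0.08 -0.32]
 [ 0.75 14.   -0.05 -0.7 ]
 [ 0.74 11.    0.15 -0.08]
 [ 0.72 15.   -0.12 -0.92]
 [ 0.71 10.    0.18  0.09]]
```

Call:
arm_command --deltas '[{"translation":[3.4,0,1.0],"turn":[0,0,0]},{"translation":[3.4,0,1.0],"turn":[0,0,0]},{"translation":[3.4,0,1.0],"turn":[0,0,0]},{"translation":[3.4,0,1.0],"turn":[0,0,0]},{"translation":[3.4,0,1.0],"turn":[0,0,0]},{"translation":[3.4,0,1.0],"turn":[0,0,0]}]'

```text
time_s: 2.97
ee_pos: [0.5591, -0.2266, 0.2273]
eef_rot: [1.159, 1.567, -0.419]
force: [0.4, -0.0, 0.0]
grip_width: 0.0943
```

```bash
python3 - <<'E'
from keyfit import *
print(ctrl.get_obs()['ee_pos'])
c=cam('wrist'); im=shot('wrist','w2.png')
q=[(d['at'],d['score']) for d in models.mark_of('shaft_end','wrist')]; print(q)
x,y=map(int,proj('wrist',(.561,-.1545,.184),c)); print(x-50,y-50)
cv2.imwrite('pics/w2c.png',cv2.resize(im[y-50:y+50,x-50:x+50,::-1],None,fx=6,fy=6,interpolation=cv2.INTER_CUBIC))
keyfit(im,c,q[0][0])
E
```

```text
[ 0.55913106 -0.22657292  0.22731942]
[([280.0, 145.1], 0.66)]
232 94
shaft end [ 0.55905577 -0.15494646  0.184     ]
63.296875
[[ 0.14 17.   -3.46  0.4 ]
 [ 0.14 18.   -3.58  0.09]
 [ 0.14 20.   -3.81 -0.54]
 [ 0.14 19.   -3.71 -0.23]
 [ 0.14 21.   -3.93 -0.85]
 [ 0.14 16.   -3.36  0.76]]
```

View pics/w2c.png

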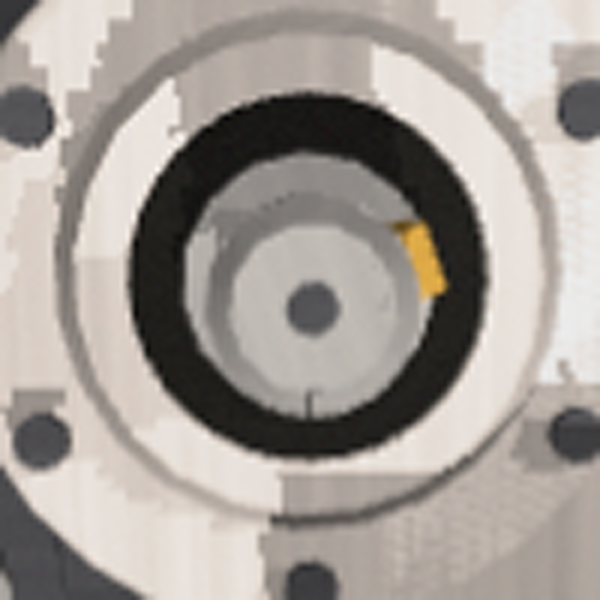

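```bash
python3 - <<'E'
from keyfit import *
c=cam('wrist'); im=cv2.imread('pics/w2.png')[:,:,::-1]
e=keyfit(im,c,(283.6,144.9)); keyfit(im,c,(283.8,145.2))
for z,pts in((.174,[(430,222),(447,292),(405,225),(425,300)]),):
    W=[atz('wrist',((p[0]+.5)/6-.5+232,(p[1]+.5)/6-.5+94),z,c) for p in pts]
    print(np.array(W)-e)
    for i in(0,2):
        d=W[i]-W[i+1]; print('len',np.linalg.norm(d),'normal az',np.degrees(np.arctan2(-d[0],d[1]))); 
    mm=(W[0]+W[1])/2-e; print(np.degrees(np.arctan2(mm[1],mm[0])),np.linalg.norm(mm[:2]))
delta((.40,.29,.27),45)
E
```

```text
shaft end [ 0.561313   -0.15460216  0.184     ]
63.296875
[[ 0.84 18.   -0.06 -0.15]
 [ 0.83 19.   -0.16 -0.48]
 [ 0.81 17.    0.08  0.22]
 [ 0.79 20.   -0.28 -0.76]
 [ 0.78 16.    0.19  0.53]
 [ 0.75 21.   -0.42 -1.09]]
shaft end [ 0.56144665 -0.15480041  0.184     ]
63.296875
[[ 8.40e-01  1.90e+01  2.00e-02 -1.40e-01]
 [ 8.20e-01  1.80e+01  1.40e-01  1.60e-01]
 [ 8.20e-01  2.00e+01 -1.40e-01 -5.10e-01]
 [ 7.90e-01  2.10e+01 -2.60e-01 -8.80e-01]
 [ 7.90e-01  1.70e+01  2.90e-01  5.00e-01]
 [ 7.50e-01  2.20e+01 -3.90e-01 -1.16e+00]]
[[ 0.01381056  0.00906477 -0.01      ]
 [ 0.0159179   0.00111208 -0.01      ]
 [ 0.01091239  0.00874038 -0.01      ]
 [ 0.01334989  0.0002057  -0.01      ]]
len 0.008227154849763526 normal az 14.841353777471127
len 0.008875925718280506 normal az 15.939264436527264
18.897442014595104 0.0157110578253441
T [ -1.778  -6.493 -20.611] turn [-9.077  0.028 -0.025]
```

```bash
python3 - <<'E'
from h import *
delta((.48,.28,.24),42)
E
```

```text
T [ -0.568  -3.294 -20.234] turn [-8.477  0.027 -0.026]
```

Call:
arm_command --gripper 62 --deltas '[{"translation":[-2,0,-1],"turn":[0,0,0]},{"translation":[-2,-0.3,-2],"turn":[0,0,0]},{"translation":[-2,-3.3,-20.2],"turn":[-8.5,0,0]},{"translation":[-2,-3.3,-20.2],"turn":[-8.5,0,0]},{"translation":[-2,-3.3,-20.2],"turn":[-8.5,0,0]},{"translation":[-2,-3.3,-20.2],"turn":[-8.5,0,0]},{"translation":[-2,-3.3,-20.2],"turn":[-8.5,0,0]},{"translation":[-2,-3.3,-20.2],"turn":[-8.5,0,0]},{"translation":[-2,-3.3,-20.2],"turn":[-8.5,0,0]},{"translation":[-2,-3.3,-20.2],"turn":[-8.5,0,0]},{"translation":[-2,-3.3,-20.2],"turn":[-8.5,0,0]},{"translation":[-2,-3.3,-20.2],"turn":[-8.5,0,0]}]'

```text
time_s: 4.07
ee_pos: [0.4857, 0.2374, 0.2761]
eef_rot: [1.232, 1.568, 0.396]
force: [1.1, -0.3, 0.2]
grip_width: 0.0625
```

```bash
python3 - <<'E'
from h import *
delta((.48,.28,.22),42)
E
```

```text
T [ 2.244  0.969 -1.416] turn [ 0.023  0.009 -0.026]
```

Call:
arm_command --deltas '[{"translation":[2.2,0.9,-1.2],"turn":[0,0,0]},{"translation":[2.2,0.9,-1.2],"turn":[0,0,0]},{"translation":[2.2,0.9,-1.2],"turn":[0,0,0]},{"translation":[2.2,0.9,-1.2],"turn":[0,0,0]},{"translation":[2.2,0.9,-1.2],"turn":[0,0,0]},{"translation":[2.2,0.9,-1.2],"turn":[0,0,0]}]'

```text
time_s: 4.57
ee_pos: [0.4838, 0.2719, 0.2215]
eef_rot: [1.256, 1.568, 0.419]
force: [-0.2, 0.2, 0.9]
grip_width: 0.0618
```

```bash
python3 - <<'E'
from h import *
o=ctrl.get_obs();print(o['ee_pos'],o['eef_rot'])
c=cam('wrist'); im=shot('wrist','w3.png')
x,y=map(int,proj('wrist',(.446,.314,.052),c)); print(x-50,y-50)
cv2.imwrite('pics/w3c.png',cv2.resize(im[y-50:y+50,x-50:x+50,::-1],None,fx=6,fy=6,interpolation=cv2.INTER_CUBIC))
for t in('pulley_mid','boss_mid'): print([(d['at'],d['score']) for d in models.mark_of(t,'wrist')])
E
```

```text
[0.48381553 0.27185706 0.22150037] [1.2558712  1.56779474 0.4186671 ]
230 101
[([298.4, 246.3], 0.96), ([234.5, 63.2], 0.88), ([287.2, 149.1], 0.79), ([175.4, 121.0], 0.7)]
[([299.2, 255.3], 0.93), ([288.0, 147.8], 0.83), ([233.1, 59.8], 0.83), ([169.7, 118.9], 0.59)]
```

View pics/w3c.png

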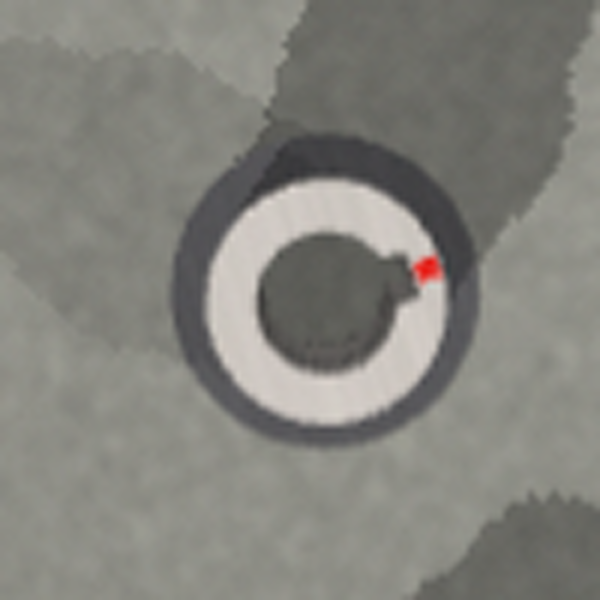

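View pics/w3.png

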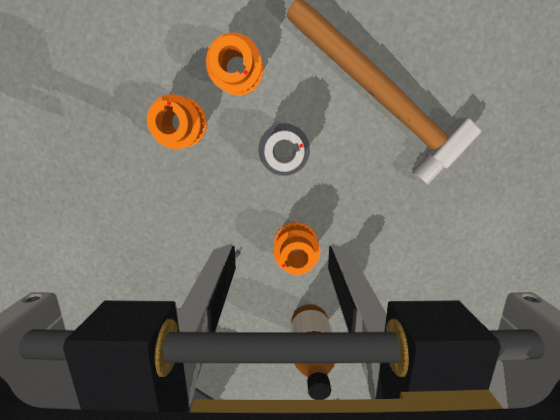

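```bash
python3 - <<'E'
from h import *
c=cam('wrist'); im=cv2.imread('pics/w3.png')[:,:,::-1]
S=6;C=cv2.resize(im[101:201,230:330],None,fx=S,fy=S,interpolation=cv2.INTER_CUBIC).astype(int)
m=((C.min(2)>150)).astype(np.uint8); m=cv2.morphologyEx(m,cv2.MORPH_OPEN,np.ones((5,5)))
cn=max(cv2.findContours(m,cv2.RETR_EXTERNAL,cv2.CHAIN_APPROX_NONE)[0],key=cv2.contourArea)
el=cv2.fitEllipse(cv2.convexHull(cn)); print(el)
f=lambda p:((np.array(p)+.5)/S-.5+[230,101])
r=(C[...,0]-C[...,1]>60); ys,xs=np.nonzero(r); rc=(xs.mean(),ys.mean()); print(rc)
a=atz('wrist',f(el[0]),.052,c); b=atz('wrist',f(rc),.052,c); print(a,b,np.linalg.norm(b-a),np.degrees(np.arctan2(*(b-a)[1::-1])))
print('edge radius',[np.linalg.norm(atz('wrist',f(p[0]),.052,c)-a).round(4) for p in cn[::60]])
k=atz('wrist',f((403,277)),.052,c); print(np.degrees(np.arctan2(*(k-a)[1::-1])))
delta((a[0],a[1],.12),42)
E
```

```text
((326.099365234375, 301.6853942871094), (238.99542236328125, 243.62925720214844), 3.812431573867798)
(np.float64(427.3761609907121), np.float64(269.06656346749224))
[0.44804492 0.31700928 0.052     ] [0.45776951 0.33366788 0.052     ] 0.0192892884644136 59.72542665109588
edge radius [np.float64(0.0214), np.float64(0.0212), np.float64(0.0217), np.float64(0.0219), np.float64(0.0221), np.float64(0.022), np.float64(0.0221), np.float64(0.0221), np.float64(0.0218), np.float64(0.0183), np.float64(0.0131), np.float64(0.0134), np.float64(0.0132), np.float64(0.0132), np.float64(0.0127), np.float64(0.0127), np.float64(0.0167), np.float64(0.0215), np.float64(0.0214)]
59.664623637371136
T [ 4.023  0.147 -2.293] turn [ 0.006  0.006 -0.02 ]
```

Call:
arm_command --deltas '[{"translation":[0,0.15,-2.3],"turn":[0,0,0]},{"translation":[4.0,0.15,-2.3],"turn":[0,0,0]},{"translation":[4.0,0.15,-2.3],"turn":[0,0,0]},{"translation":[4.0,0.15,-2.3],"turn":[0,0,0]},{"translation":[4.0,0.15,-2.3],"turn":[0,0,0]},{"translation":[4.0,0.15,-2.3],"turn":[0,0,0]},{"translation":[4.0,0.15,-2.3],"turn":[0,0,0]}]'

```text
time_s: 5.3
ee_pos: [0.4483, 0.3178, 0.1215]
eef_rot: [1.37, 1.568, 0.533]
force: [0.3, 0.5, 1.2]
grip_width: 0.062
```

```bash
python3 - <<'E'
from h import *
o=ctrl.get_obs();print(o['ee_pos'],o['eef_rot'],o['force'])
im=shot('wrist','w4.png')
delta((.4477,.3165,.0545),42)
E
```

```text
[0.4483333  0.31779913 0.12152469] [1.36964383 1.5679328  0.53302415] [0.25704013 0.45445158 1.18592374]
T [ 2.685 -0.065  0.02 ] turn [ 0.012  0.007 -0.038]
```

View pics/w4.png

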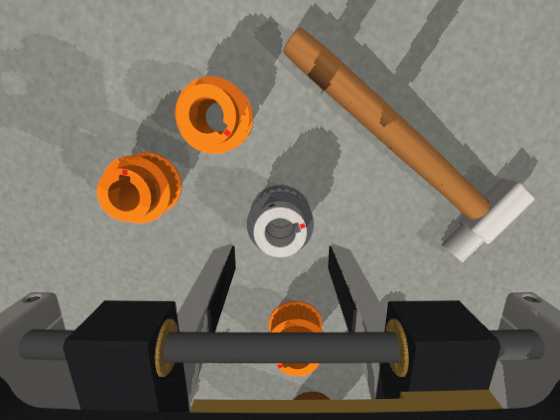

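Call:
arm_command --deltas '[{"translation":[1.5,-0.05,0],"turn":[0,0,-0.04]},{"translation":[2.2,-0.05,0],"turn":[0,0,-0.04]},{"translation":[2.65,-0.05,0],"turn":[0,0,-0.04]},{"translation":[2.65,-0.05,0],"turn":[0,0,-0.04]},{"translation":[2.65,-0.05,0],"turn":[0,0,-0.04]},{"translation":[2.65,-0.05,0],"turn":[0,0,-0.04]},{"translation":[2.65,-0.05,0],"turn":[0,0,-0.04]},{"translation":[2.65,-0.05,0],"turn":[0,0,-0.04]}]'

```text
time_s: 6.02
ee_pos: [0.4468, 0.3171, 0.0543]
eef_rot: [-1.395, 1.569, -2.231]
force: [-0.5, 0.0, -0.0]
grip_width: 0.0622
```

```bash
python3 - <<'E'
from h import *
o=ctrl.get_obs();print(o['ee_pos'],o['eef_rot'],o['force'])
delta((.4477,.3165,.0545),42)
im=shot('wrist','w5.png')
E
```

```text
[0.44679234 0.31708956 0.05434837] [-1.3948709   1.56905904 -2.23106275] [-0.49402895  0.04819728 -0.02646626]
T [-0.006  0.011  0.042] turn [0.018 0.003 0.02 ]
```

View pics/w5.png

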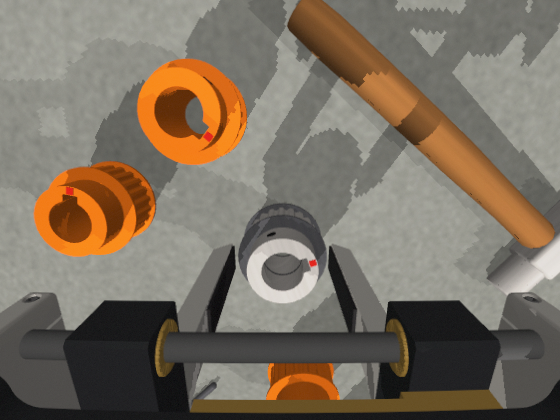

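```bash
python3 - <<'E'
from h import *
o=ctrl.get_obs();c=cam('wrist')
im=cv2.imread('pics/w5.png')[:,:,::-1].astype(int)
m=(im.min(2)>165).astype(np.uint8); m[:, :240]=0;m[:,325:]=0;m[:225]=0;m[310:]=0
cn=max(cv2.findContours(m,cv2.RETR_EXTERNAL,cv2.CHAIN_APPROX_NONE)[0],key=cv2.contourArea)
el=cv2.fitEllipse(cv2.convexHull(cn));print(el, proj('wrist',[*o['ee_pos'][:2],.052],c)); a=atz('wrist',el[0],.052,c)
Rt=R.from_euler('xyz',o['eef_rot']).as_matrix(); print(a,Rt.T@(a-o['ee_pos']))
E
```

```text
((282.0711364746094, 270.997802734375), (64.62703704833984, 71.37520599365234), 91.60232543945312) [280.16195078 269.55244802]
[0.44818626 0.31707181 0.052     ] [0.00206661 0.00116817 0.00097493]
```

Call:
arm_command --gripper 30 --force 30 --deltas '[{"translation":[0,0,0.04],"turn":[0,0,0]},{"translation":[0,0,0.04],"turn":[0,0,0]},{"translation":[0,0,0.04],"turn":[0,0,0]},{"translation":[0,0,0.04],"turn":[0,0,0]},{"translation":[0,0,0.04],"turn":[0,0,0]},{"translation":[0,0,0.04],"turn":[0,0,0]},{"translation":[0,0,0.04],"turn":[0,0,0]}]'

```text
time_s: 6.65
ee_pos: [0.4472, 0.3162, 0.0534]
eef_rot: [-1.526, 1.568, -2.362]
force: [1.1, 0.4, 1.6]
grip_width: 0.0431
```

Call:
arm_command --deltas '[{"translation":[-1,0,0],"turn":[0,0,0]},{"translation":[-2,0,0],"turn":[0,0,0]},{"translation":[-3,0,0],"turn":[0,0,0]},{"translation":[-5,0,0],"turn":[0,0,0]},{"translation":[-7,0,0],"turn":[0,0,0]},{"translation":[-8,0,0],"turn":[0,0,0]},{"translation":[-8,0,0],"turn":[0,0,0]},{"translation":[-8,0,0],"turn":[0,0,0]},{"translation":[-8,0,0],"turn":[0,0,0]}]'

```text
time_s: 7.4
ee_pos: [0.4468, 0.3161, 0.2512]
eef_rot: [-1.664, 1.564, -2.5]
force: [0.4, -0.3, -5.9]
grip_width: 0.0433
```

```bash
python3 - <<'E'
from h import *
o=ctrl.get_obs();print(o['ee_pos'],o['eef_rot'],o['force'],o['grip_width'])
im=shot('wrist','w6.png')
delta((.561,-.1545,.275),0)
E
```

```text
[0.44683993 0.31614437 0.25124318] [-1.66419033  1.56413769 -2.50035264] [ 0.3870221  -0.32204683 -5.92310143] 0.043288998667877936
T [-0.912 -9.234 17.031] turn [8.419 0.023 0.086]
```

View pics/w6.png

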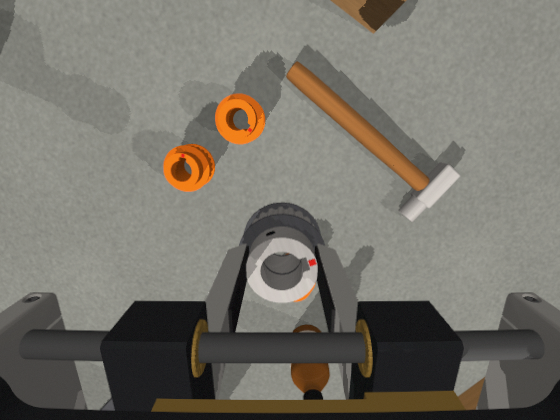

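```bash
cat > held.py <<'E'
from h import *
def held(im,c,o):
    Rt=R.from_euler('xyz',o['eef_rot']).as_matrix()
    f=im.astype(int); 
    n='wrist'; org,M=c[2],c[3]
    def plane(px): # tool plane x=0.0014
        p,v=ray(n,px,c); p=Rt.T@(p-o['ee_pos']); v=Rt.T@v; return p+v*(.0014-p[0])/v[0]
    r=(f[...,0]-f[...,1]>80)&(f[...,1]<90)&(f[...,2]<90); r[:235]=0;r[300:]=0;r[:,:230]=0;r[:,335:]=0
    nl,lab,st,cen=cv2.connectedComponentsWithStats(r.astype(np.uint8)); 
    i=1+np.argmax(st[1:,4]); print('red',cen[i],st[i,4])
    m=(f.min(2)>140).astype(np.uint8); m[:232]=0;m[305:]=0;m[:,:235]=0;m[:,330:]=0
    cn=max(cv2.findContours(m,cv2.RETR_EXTERNAL,cv2.CHAIN_APPROX_NONE)[0],key=cv2.contourArea)
    el=cv2.fitEllipse(cv2.convexHull(cn)); print('boss',el, proj(n,Rt@[.0014,0,0]+o['ee_pos'],c))
    a=plane(el[0]);b=plane(cen[i]);print('tool centre',a,'mark',b,np.linalg.norm(b-a))
    w=Rt@(b-a); print('mark az world',np.degrees(np.arctan2(w[1],w[0])),'using TCP',np.degrees(np.arctan2(*(Rt@b)[1::-1])),'tool ang',np.degrees(np.arctan2((b-a)[2],(b-a)[1])))
E
python3 - <<'E'
from held import *
o=ctrl.get_obs();c=cam('wrist');im=cv2.imread('pics/w6.png')
cv2.imwrite('pics/w6c.png',cv2.resize(im[200:320,220:340],None,fx=5,fy=5,interpolation=cv2.INTER_CUBIC))
held(im[:,:,::-1],c,o)
E
```

```text
red [311.83333333 261.88888889] 36
boss ((281.340087890625, 270.5099182128906), (65.52030944824219, 71.42042541503906), 82.79053497314453) [280.15027979 270.04593965]
tool centre [0.0014     0.00072178 0.00031183] mark [ 0.0014      0.01904639 -0.00544433] 0.019207407743599424
mark az world 59.532070893830685 using TCP 58.05720761206158 tool ang -17.43862141366518
```

View pics/w6c.png

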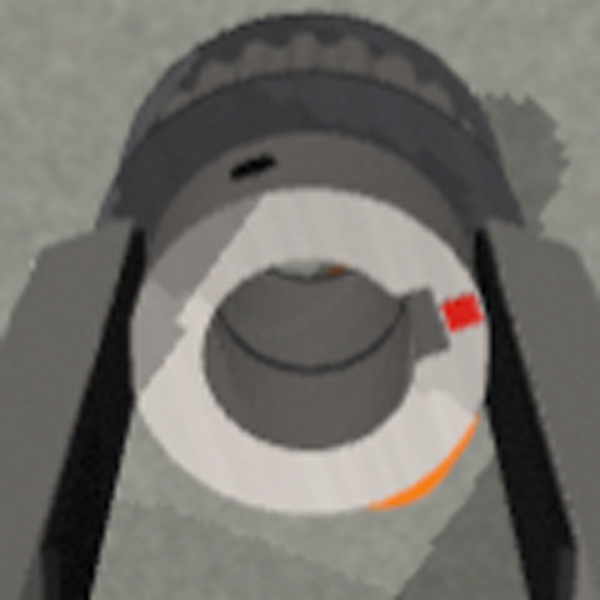

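Call:
arm_command --deltas '[{"translation":[-1,-1,1.5],"turn":[0.5,0,0]},{"translation":[-1,-2,3.5],"turn":[1.5,0,0]},{"translation":[-1,-2.75,5.0],"turn":[2.5,0,0.08]},{"translation":[-1,-3.5,6.5],"turn":[3.3,0,0.08]},{"translation":[-1,-4.3,8.0],"turn":[4,0,0.08]},{"translation":[-1,-5.1,9.5],"turn":[4.8,0,0.08]},{"translation":[-1,-6.0,11.0],"turn":[5.6,0,0.08]},{"translation":[-1,-6.8,12.5],"turn":[6.4,0,0.08]},{"translation":[-1,-7.6,14.0],"turn":[7.1,0,0.08]},{"translation":[-1,-8.4,15.5],"turn":[7.8,0,0.08]},{"translation":[-1,-9.0,16.5],"turn":[8.4,0,0.08]},{"translation":[-1,-9.0,16.5],"turn":[8.4,0,0.08]}]'

```text
time_s: 8.45
ee_pos: [0.5568, -0.1448, 0.2761]
eef_rot: [-2.404, 1.57, 2.304]
force: [-0.3, 0.4, -5.0]
grip_width: 0.0435
```

Call:
arm_command --deltas '[{"translation":[0,0,0],"turn":[0,0,0]},{"translation":[0,0,0],"turn":[0,0,0]},{"translation":[0,0,0],"turn":[0,0,0]}]'

```text
time_s: 8.7
ee_pos: [0.5568, -0.1397, 0.2774]
eef_rot: [2.344, 1.569, 0.775]
force: [0.2, 0.4, -4.9]
grip_width: 0.0434
```

```bash
python3 - <<'E'
from held import *
o=ctrl.get_obs();print(o['ee_pos'],o['eef_rot'],o['force'])
delta((.5605,-.1543,.255),0)
c=cam('wrist'); im=shot('wrist','w7.png'); held(im,c,o); print(c[2])
E
```

```text
[ 0.55675511 -0.13967743  0.27744465] [2.34350872 1.56909801 0.77476138] [ 0.17894321  0.35261858 -4.89629434]
T [0.897 0.148 0.586] turn [ 0.023 -0.014 -0.014]
red [311.94444444 261.77777778] 36
boss ((281.107177734375, 269.62646484375), (65.00312805175781, 71.6535415649414), 89.59152221679688) [280.92680793 270.53784648]
tool centre [ 0.0014      0.00010895 -0.00061367] mark [ 0.0014      0.01864011 -0.00585614] 0.0192584397323737
mark az world 15.913574813280755 using TCP 17.56160128284515 tool ang -15.79621102833647
[ 0.55663145 -0.05542535  0.43756098]
```

View pics/w7.png

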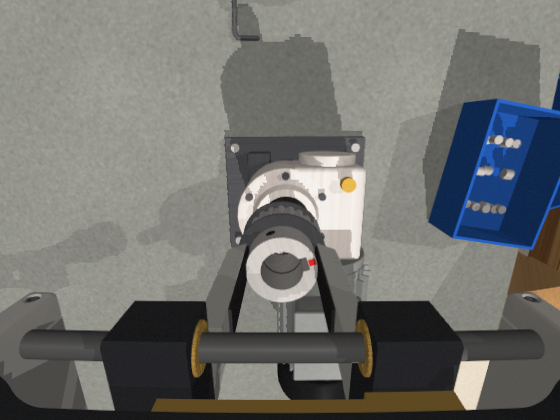

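Call:
arm_command --deltas '[{"translation":[0.6,0.15,0.6],"turn":[0,0,0]},{"translation":[1.2,0.15,0.6],"turn":[0,0,0]},{"translation":[1.2,0.15,0.6],"turn":[0,0,0]},{"translation":[1.2,0.15,0.6],"turn":[0,0,0]},{"translation":[1.2,0.15,0.6],"turn":[0,0,0]},{"translation":[1.2,0.15,0.6],"turn":[0,0,0]}]'

```text
time_s: 9.25
ee_pos: [0.5613, -0.1548, 0.2502]
eef_rot: [1.502, 1.566, -0.066]
force: [0.0, 0.4, -5.0]
grip_width: 0.0431
```

```bash
python3 - <<'E'
from held import *
for _ in range(3):
    o=ctrl.get_obs();print(o['ee_pos'],o['eef_rot'],o['force'])
    c=cam('wrist'); im=shot('wrist','w8.png'); held(im,c,o)
delta((.5605,-.1543,.245),0)
t=shot('top','t8.png');s=shot('scene','s8.png')
def crop(im,x,y,w,h,k): return cv2.resize(im[y:y+h,x:x+w,::-1],None,fx=k,fy=k,interpolation=cv2.INTER_CUBIC)
cv2.imwrite('pics/c8.png',np.hstack([crop(t,411,157,60,60,6.6667),crop(s,117,102,60,60,6.6667)]))
E
```

```text
[ 0.56129586 -0.15479034  0.250175  ] [ 1.50201555  1.56550392 -0.06631686] [ 0.02415015  0.38950627 -5.00872491]
red [311.94444444 261.77777778] 36
boss ((281.0728454589844, 269.6240234375), (64.82771301269531, 71.29489135742188), 90.23562622070312) [280.90781341 270.54102866]
tool centre [ 1.40000000e-03  9.96385059e-05 -6.17351205e-04] mark [ 0.0014      0.01864882 -0.00585755] 0.019275154991673697
mark az world 15.916563077533914 using TCP 17.570903504045035 tool ang -15.775136216376712
[ 0.56125778 -0.15491145  0.25004909] [ 1.50670173  1.56558216 -0.06179073] [ 0.27234427  0.29401505 -5.4488401 ]
red [311.94444444 261.77777778] 36
boss ((281.0997619628906, 269.63873291015625), (64.80741882324219, 71.41034698486328), 90.23027801513672) [280.90639652 270.5273751 ]
tool centre [ 0.0014      0.00011684 -0.00059835] mark [ 0.0014      0.01865151 -0.00584877] 0.01926398221440472
mark az world 15.948388908619457 using TCP 17.53503076069316 tool ang -15.816142579932558
[ 0.56119739 -0.15502818  0.24986536] [ 1.51596695  1.56582371 -0.052687  ] [-0.17873149 -0.86660469 -6.06967014]
red [311.94444444 261.77777778] 36
boss ((281.0760498046875, 269.7203674316406), (65.04611206054688, 71.3333969116211), 89.66401672363281) [280.89811925 270.53947021]
tool centre [ 0.0014      0.00010754 -0.00055161] mark [ 0.0014      0.0186577  -0.00585703] 0.01929394145280462
mark az world 16.08368763772314 using TCP 17.543941536920705 tool ang -15.960719680921672
T [ 0.187 -0.026 -0.032] turn [ 0.023  0.002 -0.054]
```

View pics/c8.png

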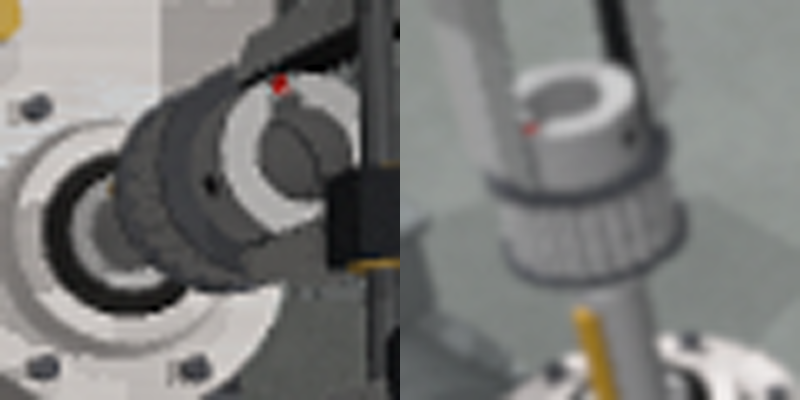

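```bash
python3 - <<'E'
from h import *
b=(117+174/6.667-.5+.08,102+98/6.667-.5+.08); s=(147.5-.42,141.9-.42)
print(b, atz('scene',b,.2485), atz('scene',s,.184))
b=(411+289/6.667-.5,157+150/6.667-.5); s=(441.3-.42,186.7-.42)
print(atz('top',b,.2485), atz('top',s,.184))
E
```

```text
(142.67869506524676, 116.27926503674816) [ 0.5580583  -0.15125696  0.2485    ] [ 0.5596938  -0.15383915  0.184     ]
[ 0.5615538  -0.15064969  0.2485    ] [ 0.56072372 -0.15423694  0.184     ]
```

Call:
arm_command --deltas '[{"translation":[0.2,0,0],"turn":[0,0,-0.05]},{"translation":[0.4,0,0],"turn":[0,0,-0.05]},{"translation":[0.5,0,0],"turn":[0,0,-0.05]},{"translation":[0.55,0,0],"turn":[0,0,-0.05]},{"translation":[0.6,0,0],"turn":[0,0,-0.05]},{"translation":[0.6,0,0],"turn":[0,0,-0.05]},{"translation":[0.6,0,0],"turn":[0,0,-0.05]},{"translation":[0.6,0,0],"turn":[0,0,-0.05]}]'

```text
time_s: 10.17
ee_pos: [0.5611, -0.1553, 0.2342]
eef_rot: [-1.624, 1.571, 3.09]
force: [-0.3, -0.6, -4.8]
grip_width: 0.0434
```

```bash
python3 - <<'E'
from held import *
o=ctrl.get_obs();print(o['ee_pos'],o['eef_rot'],o['force'],o['moment'])
im=shot('wrist','w9.png');delta((.561,-.155,.23),0)
cv2.imwrite('pics/w9c.png',cv2.resize(im[200:320,220:340,::-1],None,fx=5,fy=5,interpolation=cv2.INTER_CUBIC))
E
```

```text
[ 0.56112327 -0.15532831  0.23418144] [-1.62431779  1.57052212  3.08970439] [-0.34711446 -0.61926847 -4.75909692] [-0.05145327 -0.11589019  0.00127854]
T [ 0.166 -0.004 -0.014] turn [ 0.019 -0.001  0.004]
```

View pics/w9c.png

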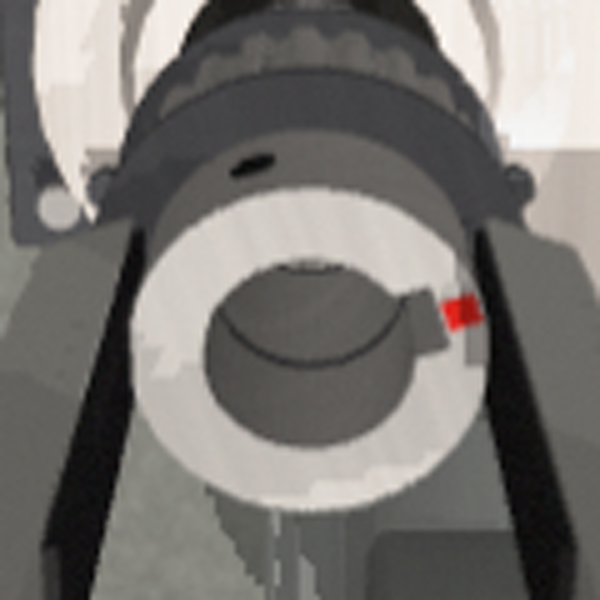

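Call:
arm_command --deltas '[{"translation":[0.03,0,0],"turn":[0,0,0]},{"translation":[0.06,0,0],"turn":[0,0,0]},{"translation":[0.09,0,0],"turn":[0,0,0]},{"translation":[0.12,0,0],"turn":[0,0,0]},{"translation":[0.12,0,0],"turn":[0,0,0]},{"translation":[0.12,0,0],"turn":[0,0,0]}]'

```text
time_s: 10.72
ee_pos: [0.5611, -0.1553, 0.2309]
eef_rot: [-1.783, 1.57, 2.931]
force: [-0.2, -0.3, -5.1]
grip_width: 0.0435
```

```bash
python3 - <<'E'
from held import *
o=ctrl.get_obs();print(o['ee_pos'],o['eef_rot'],o['force'],o['moment'])
E
```

```text
[ 0.56106591 -0.15529665  0.23092794] [-1.78285734  1.57010584  2.93120053] [-0.16620047 -0.3451873  -5.10657162] [-0.04137241 -0.07644339  0.02053453]
```

Call:
arm_command --deltas '[{"translation":[0.03,0,0],"turn":[0,0,0]},{"translation":[0.06,0,0],"turn":[0,0,0]},{"translation":[0.09,0,0],"turn":[0,0,0]},{"translation":[0.12,0,0],"turn":[0,0,0]},{"translation":[0.12,0,0],"turn":[0,0,0]},{"translation":[0.12,0,0],"turn":[0,0,0]}]'

```text
time_s: 11.22
ee_pos: [0.5611, -0.1553, 0.2279]
eef_rot: [-1.835, 1.57, 2.879]
force: [-0.4, -0.8, -5.2]
grip_width: 0.0434
```

Call:
arm_command --deltas '[{"translation":[0.03,0,0],"turn":[0,0,0]},{"translation":[0.06,0,0],"turn":[0,0,0]},{"translation":[0.06,0,0],"turn":[0,0,0]},{"translation":[0.06,0,0],"turn":[0,0,0]}]'

```text
time_s: 11.55
ee_pos: [0.561, -0.1553, 0.2264]
eef_rot: [-1.81, 1.57, 2.904]
force: [-0.7, -0.5, -5.7]
grip_width: 0.0431
```

```bash
python3 - <<'E'
from held import *
o=ctrl.get_obs();print(o['ee_pos'],o['eef_rot'],o['force'],o['moment'])
s=shot('scene','s10.png'); t=shot('wrist','w10.png')
cv2.imwrite('pics/c10.png',np.hstack([cv2.resize(a,(400,400),interpolation=cv2.INTER_CUBIC) for a in (s[102:182,107:187,::-1],t[200:320,220:340,::-1])]))
E
```

```text
[ 0.56103798 -0.1553168   0.22643766] [-1.81047806  1.57012818  2.90353517] [-0.7047934  -0.45111811 -5.65223105] [-0.05750045 -0.07303896  0.00534628]
```

View pics/c10.png

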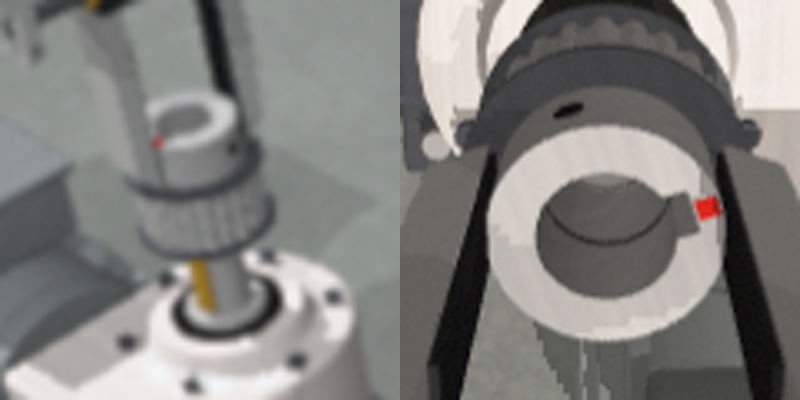

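Call:
arm_command --deltas '[{"translation":[0.03,0,0],"turn":[0,0,0]},{"translation":[0.06,0,0],"turn":[0,0,0]},{"translation":[0.06,0,0],"turn":[0,0,0]},{"translation":[0.06,0,0],"turn":[0,0,0]}]'

```text
time_s: 11.98
ee_pos: [0.561, -0.1553, 0.2249]
eef_rot: [-1.777, 1.57, 2.937]
force: [0.1, -0.3, -5.5]
grip_width: 0.0431
```

Call:
arm_command --deltas '[{"translation":[0.03,0,0],"turn":[0,0,0]},{"translation":[0.06,0,0],"turn":[0,0,0]},{"translation":[0.06,0,0],"turn":[0,0,0]},{"translation":[0.06,0,0],"turn":[0,0,0]}]'

```text
time_s: 12.32
ee_pos: [0.561, -0.1553, 0.2234]
eef_rot: [-1.789, 1.57, 2.925]
force: [-0.5, -0.2, -6.0]
grip_width: 0.0436
```

Call:
arm_command --deltas '[{"translation":[0.04,0,0],"turn":[0,0,0]},{"translation":[0.08,0,0],"turn":[0,0,0]},{"translation":[0.12,0,0],"turn":[0,0,0]},{"translation":[0.12,0,0],"turn":[0,0,0]},{"translation":[0.12,0,0],"turn":[0,0,0]}]'

```text
time_s: 12.73
ee_pos: [0.561, -0.1553, 0.2204]
eef_rot: [-1.811, 1.57, 2.903]
force: [-0.9, 0.6, -5.7]
grip_width: 0.0431
```

```bash
python3 - <<'E'
from held import *
o=ctrl.get_obs();print(o['ee_pos'],o['force'],o['moment']);delta((.561,-.155,.2),0)
c=cam('wrist')
s=shot('scene','s11.png'); t=shot('wrist','w11.png'); held(t,c,o)
cv2.imwrite('pics/c11.png',np.hstack([cv2.resize(a,(400,400),interpolation=cv2.INTER_CUBIC) for a in (s[112:172,117:177,::-1],t[200:320,220:340,::-1])]))
E
```

```text
[ 0.56102629 -0.15532197  0.22039271] [-0.93284007  0.55285329 -5.67429999] [-0.03278155 -0.08702715  0.00057707]
T [ 0.816 -0.    -0.013] turn [ 0.018 -0.002  0.009]
red [311.91891892 261.86486486] 37
boss ((281.2339782714844, 269.6391906738281), (64.87652587890625, 71.57032775878906), 89.9620132446289) [280.90097395 270.53961867]
tool centre [ 0.0014      0.00020148 -0.00060651] mark [ 0.0014      0.01864414 -0.00580114] 0.019160267660207925
mark az world 15.823057053368565 using TCP 17.377645919527247 tool ang -15.730590565100231
```

View pics/c11.png

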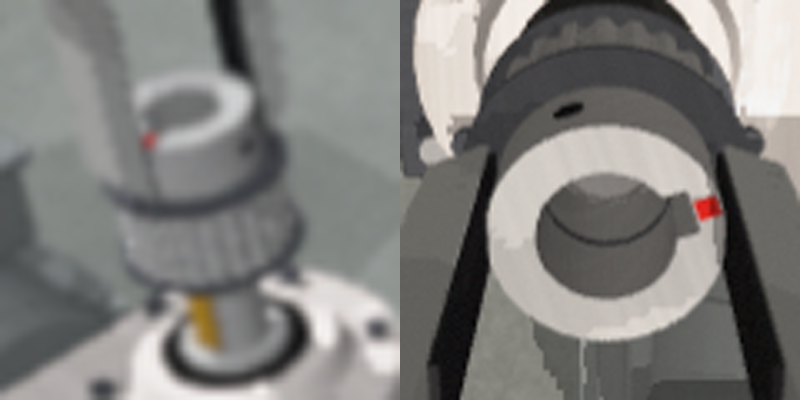

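Call:
arm_command --deltas '[{"translation":[0.05,0,0],"turn":[0,0,0]},{"translation":[0.1,0,0],"turn":[0,0,0]},{"translation":[0.15,0,0],"turn":[0,0,0]},{"translation":[0.2,0,0],"turn":[0,0,0]},{"translation":[0.25,0,0],"turn":[0,0,0]},{"translation":[0.3,0,0],"turn":[0,0,0]},{"translation":[0.3,0,0],"turn":[0,0,0]}]'

```text
time_s: 13.42
ee_pos: [0.561, -0.1553, 0.2126]
eef_rot: [-1.836, 1.57, 2.878]
force: [-0.3, 0.2, -5.1]
grip_width: 0.0433
```

Call:
arm_command --deltas '[{"translation":[0.05,0,0],"turn":[0,0,0]},{"translation":[0.1,0,0],"turn":[0,0,0]},{"translation":[0.15,0,0],"turn":[0,0,0]},{"translation":[0.2,0,0],"turn":[0,0,0]},{"translation":[0.25,0,0],"turn":[0,0,0]},{"translation":[0.3,0,0],"turn":[0,0,0]},{"translation":[0.35,0,0],"turn":[0,0,0]},{"translation":[0.4,0,0],"turn":[0,0,0]},{"translation":[0.4,0,0],"turn":[0,0,0]}]'

```text
time_s: 14.17
ee_pos: [0.561, -0.1552, 0.2027]
eef_rot: [-1.852, 1.57, 2.862]
force: [-0.0, -0.0, -6.2]
grip_width: 0.0434
```

Call:
arm_command --deltas '[{"translation":[0.05,0,0],"turn":[0,0,0]},{"translation":[0.1,0,0],"turn":[0,0,0]},{"translation":[0.15,0,0],"turn":[0,0,0]},{"translation":[0.2,0,0],"turn":[0,0,0]},{"translation":[0.25,0,0],"turn":[0,0,0]},{"translation":[0.3,0,0],"turn":[0,0,0]},{"translation":[0.35,0,0],"turn":[0,0,0]},{"translation":[0.4,0,0],"turn":[0,0,0]},{"translation":[0.4,0,0],"turn":[0,0,0]}]'

```text
time_s: 14.92
ee_pos: [0.561, -0.1553, 0.1927]
eef_rot: [-1.869, 1.57, 2.845]
force: [-1.1, -0.4, -5.4]
grip_width: 0.0431
```

Call:
arm_command --deltas '[{"translation":[0.04,0,0],"turn":[0,0,0]},{"translation":[0.08,0,0],"turn":[0,0,0]},{"translation":[0.12,0,0],"turn":[0,0,0]},{"translation":[0.16,0,0],"turn":[0,0,0]},{"translation":[0.2,0,0],"turn":[0,0,0]},{"translation":[0.2,0,0],"turn":[0,0,0]}]'

```text
time_s: 15.42
ee_pos: [0.561, -0.1552, 0.1878]
eef_rot: [-1.922, 1.57, 2.792]
force: [0.4, 0.9, -5.4]
grip_width: 0.0428
```

Now 1 mm steps with force checks.

Call:
arm_command --deltas '[{"translation":[0.02,0,0],"turn":[0,0,0]},{"translation":[0.04,0,0],"turn":[0,0,0]},{"translation":[0.06,0,0],"turn":[0,0,0]},{"translation":[0.08,0,0],"turn":[0,0,0]},{"translation":[0.1,0,0],"turn":[0,0,0]},{"translation":[0.1,0,0],"turn":[0,0,0]}]'

```text
time_s: 15.92
ee_pos: [0.561, -0.1553, 0.1854]
eef_rot: [-1.899, 1.57, 2.815]
force: [0.7, 1.7, -4.1]
grip_width: 0.0437
```

Call:
arm_command --deltas '[{"translation":[0.02,0,0],"turn":[0,0,0]},{"translation":[0.04,0,0],"turn":[0,0,0]},{"translation":[0.04,0,0],"turn":[0,0,0]}]'

```text
time_s: 16.17
ee_pos: [0.5611, -0.1552, 0.1844]
eef_rot: [-2.02, 1.57, 2.694]
force: [0.4, 2.1, -4.8]
grip_width: 0.0433
```

Call:
arm_command --deltas '[{"translation":[0.02,0,0],"turn":[0,0,0]},{"translation":[0.03,0,0],"turn":[0,0,0]},{"translation":[0.03,0,0],"turn":[0,0,0]}]'

```text
time_s: 16.42
ee_pos: [0.5611, -0.1552, 0.1838]
eef_rot: [-1.932, 1.57, 2.783]
force: [0.7, 3.4, -3.8]
grip_width: 0.0432
```

Call:
arm_command --deltas '[{"translation":[0.02,0,0],"turn":[0,0,0]},{"translation":[0.02,0,0],"turn":[0,0,0]},{"translation":[0.02,0,0],"turn":[0,0,0]}]'

```text
time_s: 16.67
ee_pos: [0.5611, -0.1552, 0.1837]
eef_rot: [-2.409, 1.571, 2.306]
force: [-1.8, 4.6, 4.2]
grip_width: 0.0432
```

Call:
arm_command --deltas '[{"translation":[0.02,0,0],"turn":[0,0,0]},{"translation":[0.02,0,0],"turn":[0,0,0]},{"translation":[0.02,0,0],"turn":[0,0,0]}]'

```text
time_s: 16.92
ee_pos: [0.5611, -0.1552, 0.1837]
eef_rot: [1.633, 1.571, 0.064]
force: [-4.5, 5.8, 8.5]
grip_width: 0.0434
```

```bash
python3 - <<'E'
from held import *
o=ctrl.get_obs();print(o['ee_pos'],o['force'],o['moment'])
s=shot('scene','s12.png'); t=shot('wrist','w12.png')
cv2.imwrite('pics/c12.png',np.hstack([cv2.resize(a,(400,400),interpolation=cv2.INTER_CUBIC) for a in (s[122:182,117:177,::-1],t[200:320,220:340,::-1])]))
E
```

```text
[ 0.56114213 -0.15522634  0.18365025] [-4.53242277  5.81904225  8.46516242] [ 0.97523283  0.86710988 -0.00238005]
```

View pics/c12.png

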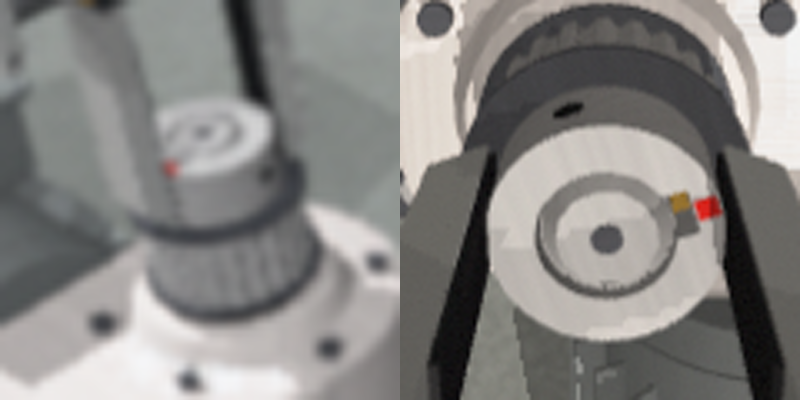

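Call:
arm_command --deltas '[{"translation":[-0.03,0,0],"turn":[0,0,0]},{"translation":[-0.03,0,0],"turn":[0,0,0]}]'

```text
time_s: 17.18
ee_pos: [0.5611, -0.1553, 0.1837]
eef_rot: [-2.112, 1.571, 2.602]
force: [-2.6, 5.5, 3.2]
grip_width: 0.0432
```

Call:
arm_command --gripper 60 --deltas '[{"translation":[0,0,0],"turn":[0,0,0]},{"translation":[0,0,0],"turn":[0,0,0]},{"translation":[0,0,0],"turn":[0,0,0]},{"translation":[0,0,0],"turn":[0,0,0]},{"translation":[0,0,0],"turn":[0,0,0]},{"translation":[0,0,0],"turn":[0,0,0]}]'

```text
time_s: 17.68
ee_pos: [0.561, -0.1554, 0.1834]
eef_rot: [-1.543, 1.57, -3.112]
force: [-0.8, -0.4, -0.7]
grip_width: 0.0597
```

Call:
arm_command --deltas '[{"translation":[-0.3,0,0],"turn":[0,0,0]},{"translation":[-0.8,0,0],"turn":[0,0,0]},{"translation":[-1.5,0,0],"turn":[0,0,0]},{"translation":[-2.5,0,0],"turn":[0,0,0]},{"translation":[-3.5,0,0],"turn":[0,0,0]},{"translation":[-3.5,0,0],"turn":[0,0,0]},{"translation":[-3.5,0,0],"turn":[0,0,0]},{"translation":[-3.5,0,0],"turn":[0,0,0]}]'

```text
time_s: 18.35
ee_pos: [0.5609, -0.1553, 0.2705]
eef_rot: [-1.816, 1.569, 2.898]
force: [-0.3, 0.0, -0.4]
grip_width: 0.0602
```

```bash
python3 - <<'E'
from held import *
o=ctrl.get_obs();print(o['ee_pos'],o['force'],o['grip_width'],np.abs(o['joint_vel']).max())
s=shot('scene','s13.png'); t=shot('wrist','w13.png')
cv2.imwrite('pics/c13.png',np.hstack([cv2.resize(s[112:192,107:187,::-1],(400,400),interpolation=cv2.INTER_CUBIC),cv2.resize(t[160:320,200:360,::-1],(400,400),interpolation=cv2.INTER_CUBIC)]))
for n in('scene',):
  for q in ['bottle_mid','hammer_mid','hex_key_mid','boss_mid']: print(q,[(np.round(d['at']),round(d['score'],2)) for d in models.mark_of(q,n)][:4])
E
```

```text
[ 0.56085377 -0.15528445  0.27047081] [-0.34243714  0.01499311 -0.44048276] 0.060203304464402696 0.015072813918643804
bottle_mid [(array([224., 272.]), 0.6)]
hammer_mid []
hex_key_mid [(array([265., 243.]), 0.7)]
boss_mid [(array([391., 238.]), 0.97), (array([358., 216.]), 0.8), (array([146., 147.]), 0.76), (array([285., 268.]), 0.68)]
```

View pics/c13.png

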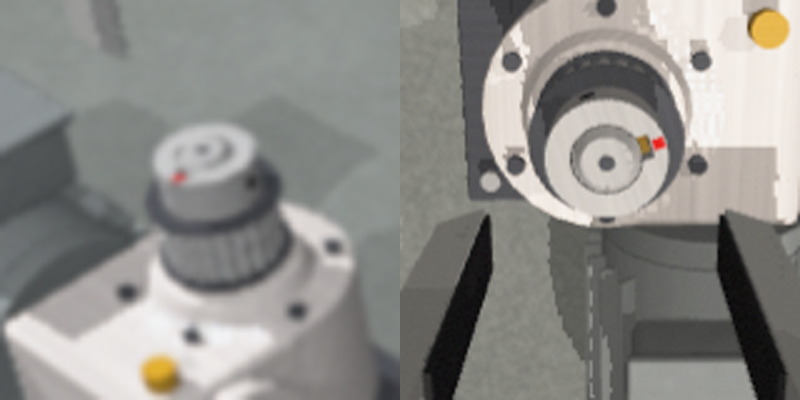

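View pics/s13.png

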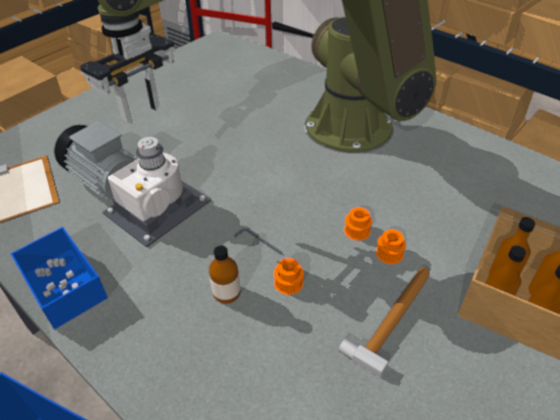

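The pulley sits home on the shaft, with the shaft end just above the boss and the key in the keyway. The gripper is clear, and the bottle, hammer and hex key are unchanged in the picture.

```bash
python3 -c "
from station import ctrl
print(ctrl.hand_in())"
```

```text
the job is handed in; nothing more can be done
None
```

The grey pulley is fully home on the shaft's shoulder, boss up, released and standing still. I handed the job in at about 18.5 s.

**Fit:** I measured the key at about 17.5° and the keyway with the wrist camera and turned the pulley to match before lowering it. The keyway slid over the key with no search needed. It showed no vertical resistance until it stopped with the tool at 183.7 mm, against about 183.4 mm expected. The press on the shoulder was about 14 N. I eased that off before opening the fingers, and the force on the tool fell to about zero.

**Last checks:** The wrist and scene pictures show the pulley upright on the collar, the shaft end just above the boss and the brass key in the keyway. The gripper is about 87 mm above it.

**Other objects:** The bottle and hex key were found within a few pixels of their starting positions. The network did not find the hammer in the last picture, but by eye it lies where it was.

**Disagreements:** The scene and top cameras differed by a few millimetres from the wrist camera on the pulley's position above the shaft. Sideways force stayed below about 1.2 N until the last few millimetres. It then reached 2–6 N as the pulley seated, so I trusted the wrist measurement.

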